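# Press the end cap onto a soil core with a ratchet bar clamp

### The arm

A 6-joint arm with a two-finger parallel gripper is mounted at the origin on the work surface. World frame = base frame: x ahead of the robot, y to its left, z up, the work surface at z = 0. Lengths are in m, angles in rad, forces in N, time in s.
With the tool pointing down it reaches from about 0.35 to 0.85 m from the base axis. Payload 8.1 kg.
Tool frame: the origin (TCP) lies between the finger pads; the fingertips stand 14 mm ahead of it and the grasp point (between the pads) lies 5 mm behind it; z points along the fingers, y is the direction in which the jaws open and shut (so a half turn about z gives the same grasp; the last joint's range is limited). The gripper opens to 85 mm and grips with 20 to 120 N. Pads are 22 mm wide; open, the fingers measure 114 mm over their backs; the gripper's body (76 mm by 85 mm) begins 54 mm behind the grasp point. The pads swing forward as they close: fully open they stand 13 mm farther back than shut.
Start: joints at [1.122, 0.13, 1.488, -0, 1.523, -0.085], TCP at [0.213, 0.561, 0.245] pointing down, gripper open.
Joint ranges: [-2.96, 2.96], [-0.89, 2.26], [0.02, 2.5], [-1.34, 4.48], [0, 2.73], [-2.66, 2.66]. Speed limits (rad/s): [2.39, 2.39, 2.79, 3.14, 3.14, 3.14].

### API

Orientations are given as a 3x3 rotation matrix whose columns are the frame's x, y, z axes.
In Python, from plant import robot gives the robot as it stands.
- The arm moves only by the tool servo_tool, never from a script. Its argument "series" is one flat list of numbers, 7 for each row, row after row: the shift along the tool's x, y, z in units of 50 mm (1.0 is 50 mm), then the turn, a rotation vector about the tool's x, y, z in units of 6 degrees (1.0 is 6 degrees), then the finger opening in mm, from 0 to 85.4. A call has 1 to 10 rows; each row is the pose to reach, as a shift and turn from the pose commanded when the call began, along the tool's axes at that moment; what a row does not reach only later rows make up. A row lasts 1/10 s, in which the tool goes at most 50 mm and 8.59 degrees, less where a joint would pass 70% of its speed; a pose out of reach is approached as far as the arm can. A call with a gripper value outside its range is refused whole. The fingers move at their own pace and stop on an object; "newtons" is the grip in N (left out, the last holds). Time passes only in rows, so rows that repeat a pose let the fingers close. It gives the time, the measured TCP pose, the force and the opening at its end, in the units of the state.
- robot.get_state(): the state, without advancing time (a new reading comes with each control period).
- robot.read_camera(name): name is "scene" or "top" or "wrist"; returns a dict with "img" (420x560x3 uint8, red, green, blue), "K" (3x3 intrinsics, pixels), "k1" (the pictures are not rectified: a ray, as slopes to the right and down, at radius r is drawn at 1 + k1 r^2 times it, then the intrinsics apply), "extrinsics" (4x4, takes a point from camera to world coordinates). Camera axes: x right, y up, looking along -z (the intrinsics and any distortion apply to the point x, -y, -z); pixel columns grow to the right and rows downward; lengths in m; the calibration is good to about 2 mm. A picture is of the moment at which its call begins. There is no depth.
- robot.close_job(): hands the job in, once; it reports no verdict.
The state is a dict: "clock": time; "joint_pos": joint angles; "dq": joint speeds; "effort": joint torques, N m; "ee_pos": TCP position; "eef_rot": TCP orientation; "force": force on the tool from outside, world axes, zero at the start; "ft_torque": the same for the moment, N m; "opening": finger opening in m.
Only numpy, scipy, OpenCV 4.12 (cv2) and the standard library are available. Lean on these libraries where they do the work, as an engineer would, in place of code of your own. Each camera call takes 0.05 s, during which the arm holds its last target. There are 200 camera calls.

### The job

On one of the two bench clamps the soil core's end cap still stands out from its tube's collar. Pump that clamp's trigger until the jaw has pushed the cap fully home against the collar, then press the release lever at its side down and hold it until the jaw has slid all the way back. Do not pump the other clamp, whose core is already capped.

Things in the scene. Friction and masses are not known exactly. Their poses are not given: they have to be found in the camera images.
- trigger_pad (a point): Where to pump the trigger: top of a round ridge (30 mm across, 6 mm proud) near the free end, nearer the robot, of a black paddle 115 x 30 x 10 mm, 105 mm from its hinge. 147 mm above the bench at rest (paddle sloping 0.32 rad up), 89 mm fully down; goes nearly straight down (within 11 mm along the bar), springs back. 3 to 15 N. x: along the bar to the jaw, tilted; y: level, to the lever's side.
- release_pad (a point): Top centre of the same clamp's release lever: steel tab 26 mm along the bar, 44 mm across, 6 thick, level, 80 mm above the bench, jutting from the +y side of the black housing (44 mm wide, 115 mm high), 123 mm further along the bar than trigger_pad. x: along the bar to the jaw, level. Stroke 15 mm down (2 to 5 N, firm stop) frees the ratchet: hold it down about 1 s. Springs up.
- jaw (a joint): Travel (m) of that clamp's moving jaw, a black block 44 mm wide on a toothed bar, away from the robot towards the cap: 0 fully back, 0.033 cap home. Each full trigger press (52 mm or more down, then right up) gains a notch: 0.009, 0.020, 0.031; three seat the cap. Then the trigger stops early and stiffly; more presses do no harm. With the release lever held down a spring slides it back to 0.
- cap (a joint): Travel (m) of the grey ribbed end cap (57 mm across, 32 mm long) along the white core tube (50 mm across): 0 standing 25 mm off the tube's dark steel collar, 0.025 fully home against it. Starts 12 to 22 mm off. Stiff (5 N); stays where it is pushed.
- spare_trigger_pad (a point): The same point on the trigger of the other clamp, alike in every size, whose core already has its cap home. Not to be pressed.

How it is judged:
On the way:
1. the jaw, pumped forward with the trigger, has pushed the cap home (to within 3 mm) (value of joint cap above 0.022 m and value of joint jaw above 0.029 m and height (world z) of trigger_pad below 0.13 m), for 0.02 s.
At the end, for the whole second after the job is handed in: The cap is home against the collar (within 3 mm), the jaw is fully back (within 4 mm) and the trigger is up again (value of joint cap above 0.022 m and value of joint jaw below 0.004 m and height (world z) of trigger_pad above 0.137 m); the robot touches nothing.
It fails at once if the other clamp's trigger is pressed (more than 20 mm) (height (world z) of spare_trigger_pad below 0.127 m).
It also fails if it takes over 48 s, if anything falls off the work surface, if the arm or the gripper's body presses on something with over 40 N, if the wrist force passes 120 N, or if a joint passes its speed limit or range.

## Working session

There is one attempt and no reset: what is moved stays moved. The work goes in short steps, Python scripts to look and compute and a tool call to move; the robot and the scene stay as the last step left them, time stands still between calls to the robot, and variables do not carry over. Pictures are saved under pics/ and viewed, about 8 in all and at most 12, crops included, and the job is handed in when it is done.

Besides the shell and the picture viewer there is one more tool, called after "Emit:" in YAML: its name, and indented under it one key for each argument. servo_tool: Moves the arm, as the interface text tells. Its arguments: {"type":"object","properties":{"series":{"type":"array"},"newtons":{"type":"number"}},"required":["series"]}

```bash
mkdir -p pics
cat > h.py <<'E'
import numpy as np, cv2
from plant import robot
def shot(n,f):
    d=robot.read_camera(n); cv2.imwrite('pics/'+f+'.png',d['img'][:,:,::-1]); np.savez('pics/'+f+'.npz',**{k:d[k] for k in('img','K','k1','extrinsics')}); return d
def ray(d,u,v):
    K=d['K'];k1=float(d['k1']); p=cv2.undistortPoints(np.array([[[u,v]]],float),np.array(K),np.array([k1,0,0,0.]))[0,0]
    E=np.array(d['extrinsics']); r=E[:3,:3]@np.array([p[0],-p[1],-1]); return E[:3,3],r/np.linalg.norm(r)
def onz(d,u,v,z):
    o,r=ray(d,u,v); return o+r*(z-o[2])/r[2]
def proj(d,P):
    E=np.array(d['extrinsics']);c=E[:3,:3].T@(np.array(P)-E[:3,3]); x,y=c[0]/-c[2],-c[1]/-c[2]; s=1+float(d['k1'])*(x*x+y*y); K=d['K']
    return K[0][0]*x*s+K[0][2],K[1][1]*y*s+K[1][2]
def two(d1,p1,d2,p2):
    o1,r1=ray(d1,*p1);o2,r2=ray(d2,*p2); s=np.linalg.lstsq(np.c_[r1,-r2],o2-o1,rcond=None)[0]
    a,b=o1+s[0]*r1,o2+s[1]*r2; return (a+b)/2,np.linalg.norm(a-b)
E
python3 - <<'E'
from h import *
a=shot('top','top0');b=shot('scene','scene0')
for d in(a,b): print(np.round(d['extrinsics'],3),d['k1'])
print(robot.get_state())
E
```

```text
[[ 3.00e-03  9.86e-01 -1.65e-01  3.97e-01]
 [-1.00e+00  3.00e-03 -1.00e-03  1.00e-03]
 [-0.00e+00  1.65e-01  9.86e-01  1.10e+00]
 [ 0.00e+00  0.00e+00  0.00e+00  1.00e+00]] -0.14799483046764636
[[-0.842 -0.295  0.451  0.907]
 [ 0.538 -0.494  0.683  0.559]
 [ 0.021  0.818  0.575  0.561]
 [ 0.     0.     0.     1.   ]] -0.08827145125725894
{'clock': 0.1, 'joint_pos': array([ 1.12156956e+00,  1.31117085e-01,  1.48917219e+00,  9.34419692e-06,
        1.52300067e+00, -8.54083976e-02]), 'dq': array([-1.03769126e-03, -1.81051130e-03, -1.86279712e-03,  9.58051796e-04,
        5.46711426e-05,  1.94618625e-04]), 'effort': array([ 4.77545291e-04, -5.70956719e+01, -5.01938260e+01, -2.81996145e-04,
        8.04647512e-03, -5.89290323e-06]), 'ee_pos': array([0.21328163, 0.56030638, 0.24432954]), 'eef_rot': array([[-9.34544672e-01,  3.55845050e-01, -7.45488964e-04],
       [ 3.55845798e-01,  9.34543441e-01, -1.52483865e-03],
       [ 1.54085536e-04, -1.69030895e-03, -9.99998560e-01]]), 'force': array([-0.05018698, -0.33332401, -0.93106226]), 'ft_torque': array([-0.04339222,  0.03510617, -0.04315692]), 'opening': 0.085184378678972}
```

View pics/top0.png

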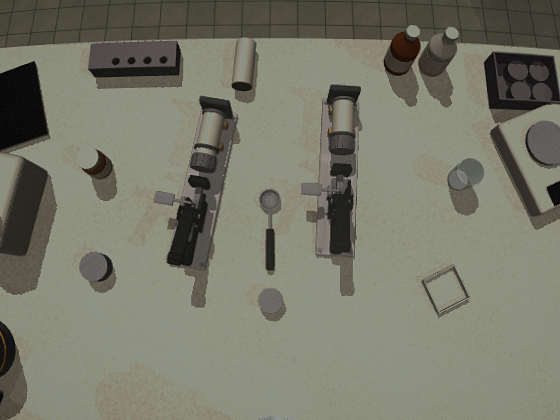

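View pics/scene0.png

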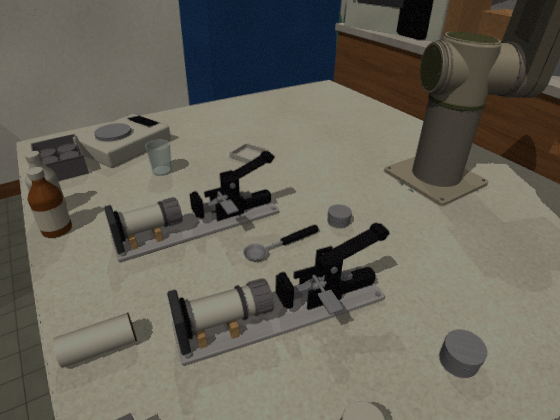

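The top view shows the left clamp with its trigger ridge near (180,255) and its lever at (163,198), and the right clamp with its trigger near (340,245) and its lever at (312,189). I'll zoom in on the caps.

Run:
```python
import cv2,numpy as np
t=cv2.imread('pics/top0.png');s=cv2.imread('pics/scene0.png')
f=lambda i,x,y,w,h:cv2.convertScaleAbs(cv2.resize(i[y:y+h,x:x+w],(400,300),interpolation=cv2.INTER_CUBIC),alpha=1.7)
cv2.imwrite('pics/z1.png',np.vstack([np.hstack([f(t,150,85,100,75),f(t,290,75,100,75)]),np.hstack([f(s,165,262,120,90),f(s,100,180,120,90)])]))
g=lambda i,x,y,w,h:cv2.convertScaleAbs(cv2.resize(i[y:y+h,x:x+w],(400,300),interpolation=cv2.INTER_CUBIC),alpha=2.2)
cv2.imwrite('pics/z2.png',np.vstack([np.hstack([g(t,140,180,120,90),g(t,280,170,120,90)]),np.hstack([g(s,280,220,120,90),g(s,180,145,120,90)])]))
```

```text
(no output)
```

View pics/z1.png

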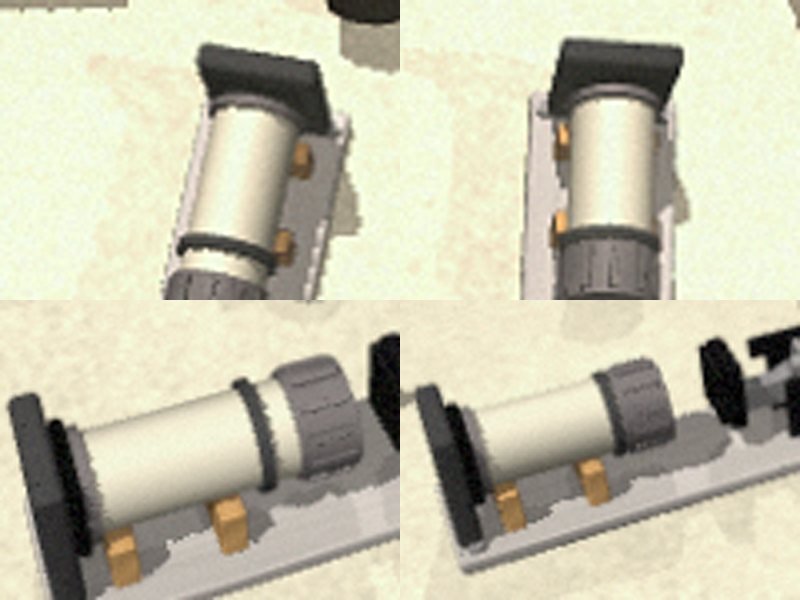

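View pics/z2.png

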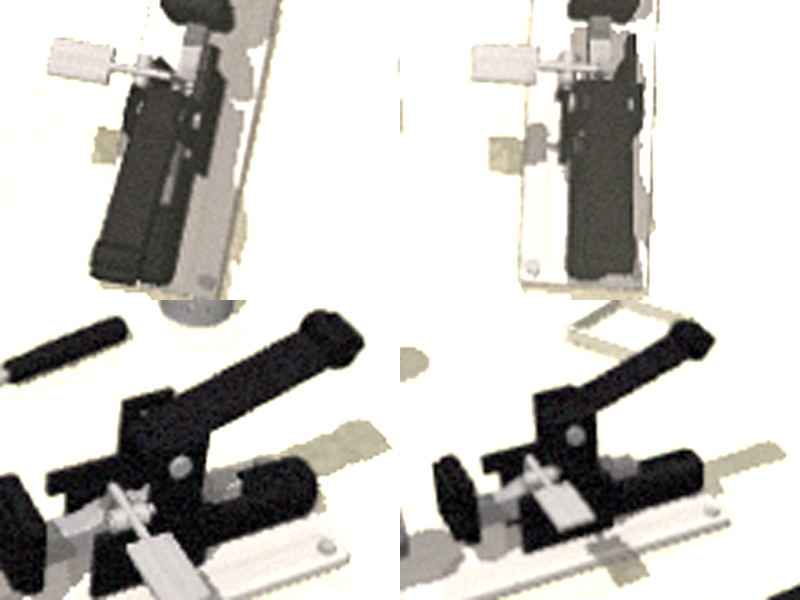

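The left clamp (y>0) is the target: tube shows between its cap and collar, while the right cap sits against its collar. Next I'll measure the lever tab by mask and the trigger ridge across two views.

Run:
```python
from h import *
a=np.load('pics/top0.npz');b=np.load('pics/scene0.npz')
# lever tab in top
print('lever',onz(a,164.5,198,.08))
print('trig',onz(a,175.4,255.6,.147),two(a,(175.4,255.6),b,(380.5,231)))
# bar direction from base-plate edges (top): right edge pixels, z~0.01
for p in[(237,115),(205,268)]: print(onz(a,*p,.01))
# tube axis ends (z2/z1 based)
img=a['img'].astype(int);
m=((img.max(2)<45)).astype(np.uint8);m[:, :150]=0;m[:175]=0;m[275:]=0;m[:,240:]=0
n,l,s,c=cv2.connectedComponentsWithStats(m)
for i in range(1,n):
  if s[i,4]>60: print(s[i],c[i])
g=img.mean(2)
for (x0,x1,y0,y1) in[(150,177,186,210)]:
  sub=img[y0:y1,x0:x1]; print(sub.mean(2).astype(int))
  print(sub[12,10],sub[0,0])
```

```text
lever [0.60112185 0.24983781 0.08      ]
trig [0.46930365 0.20640358 0.147     ] (array([0.46788051, 0.21059618, 0.1384096 ]), np.float64(0.006224706214314125))
[0.82078221 0.0994009  0.01      ]
[0.45176851 0.16634645 0.01      ]
[188 175  22  16 230] [198.94782609 181.83043478]
[ 167  192   41   74 1530] [186.93594771 232.47385621]
[[141 138 138 140 140 140 139 138 140 141 140 137 138 142 140 140 138 141
  139 139 139 135 139 140 138 140 139]
 [141 138 138 142 141 141 138 138 137 137 134 137 139 141 140 141 138 139
  137 137 142 135 140 140 141 140 138]
 [137 137 143 139 138 139 138 137 137 134 137 138 141 138 138 137 138 139
  139 137 138 136 139 136 138 141 138]
 [136 134 135 136 137 136 139 142 141 141 141 139 140 138 139 139 138 140
  137 137 139 138 139 140 136 137 140]
 [133 134 132 135 138 140 136 137 139 136 139 138 141 141 139 139 142 142
  139 138 139 139 142 143 139 137 138]
 [128 132 132 135 140 129 108 101  92  89 102 102 124 138 138 138 136 140
  143 139 141 141 141 143 140 139 140]
 [132 132 132 136 141 126 104 108 105 109 109 103 103  98  90 112 102 128
  140 139 13
[... 1276 characters left out ...]
135 133 132 132 135 135 135 130 130 133 133 130 115  99  88  92  90
   82  88  84  83  59 136 139 136 134]
 [132 132 134 134 131 132 136 132 133 129 131 133 133 131 138 140 139 143
  118 113  98  82  87 133 137 135 132]
 [125 128 131 133 135 132 134 134 134 130 132 133 133 134 140 137 138 136
  139 137 136 137 133 139 137 134 136]
 [121 124 131 134 132 133 136 135 134 134 133 135 138 134 136 138 137 134
  135 135 134 135 138 140 137 134 135]
 [125 128 130 137 135 130 132 137 137 134 131 135 134 132 131 133 131 133
  132 132 135 139 138 139 134 135 134]
 [133 130 134 134 133 131 133 135 137 134 131 134 133 133 134 135 132 131
  130 133 136 134 135 134 131 130 132]]
[105 100  98] [144 148 132]
```

Lever to trigger is 122 mm along the bar against the expected 123 mm, and the bar yaw is about -10.3°. I'll move above the trigger with the fingers shut.

Emit:
servo_tool:
  series: [-0.7,-0.5,0,0,0,-0.2,0,-1.5,-1,0,0,0,-0.4,0,-2.3,-1.5,0,0,0,-0.6,0,-3.1,-2,0,0,0,-0.8,0,-4,-2.6,0,0,0,-1,0,-4.8,-3.2,0,0,0,-1.2,0,-5.6,-3.7,0,0,0,-1.4,0,-6.4,-4.2,0,0,0,-1.6,0,-7,-4.6,0,0,0,-1.75,0,-7.3,-4.8,0,0,0,-1.75,0]

```text
clock: 1.1
ee_pos: [0.4704, 0.2037, 0.2449]
eef_rot: [[-0.983, 0.182, -0.0], [0.182, 0.983, -0.001], [0.0, -0.001, -1.0]]
force: [0.4, 0.3, 0.4]
opening: 0.0
```

Emit:
servo_tool:
  series: [0,0,0,0,0,0,0,0,0,0,0,0,0,0]

```text
clock: 1.3
ee_pos: [0.469, 0.2064, 0.2449]
eef_rot: [[-0.984, 0.181, -0.001], [0.181, 0.984, 0.0], [0.001, -0.0, -1.0]]
force: [-0.2, -0.2, -0.7]
opening: -0.0001
```

Run:
```python
from h import *
w=shot('wrist','w1');s=shot('scene','s1');st=robot.get_state();print(st['ee_pos'],st['eef_rot'],st['force'],st['opening'])
P=st['ee_pos']; u=np.array([.984,-.179,0])
for q in([.469,.206,.147],[.601,.25,.08]): print('w',proj(w,q),'s',proj(s,q))
cv2.imwrite('pics/c1.png',cv2.convertScaleAbs(np.hstack([cv2.resize(w['img'],(400,300)),cv2.resize(s['img'][130:355,220:520],(400,300))])[:,:,::-1],alpha=1.8))
```

```text
[0.46859756 0.20732554 0.24506363] [[-9.83898317e-01  1.78728170e-01 -5.86290573e-04]
 [ 1.78728092e-01  9.83898488e-01  1.83615327e-04]
 [ 6.09667640e-04  7.58722163e-05 -9.99999811e-01]] [0.62514501 0.4457588  0.32977007] 8.08192305496566e-05
w (np.float64(279.3482485059624), np.float64(214.08553955270224)) s (np.float64(377.2366374173321), np.float64(225.84620518271865))
w (np.float64(345.1634901526369), np.float64(308.1742419602069)) s (np.float64(330.4721020923859), np.float64(298.27943132003355))
```

View pics/c1.png

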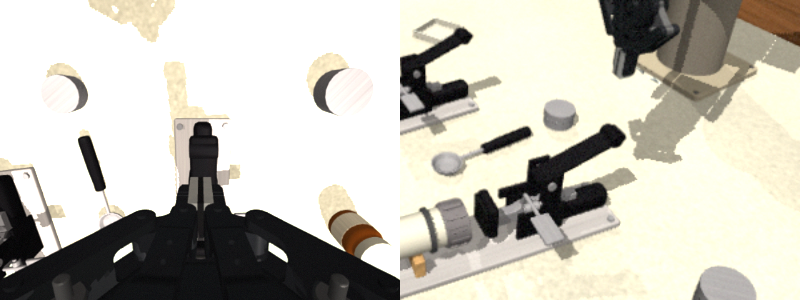

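Run:
```python
import cv2,numpy as np
w=cv2.imread('pics/w1.png')[150:270,220:340];s=cv2.imread('pics/s1.png')[205:265,350:410]
cv2.imwrite('pics/c2.png',np.hstack([cv2.convertScaleAbs(cv2.resize(i,(400,400)),alpha=4) for i in(w,s)]))
```

```text
(no output)
```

View pics/c2.png

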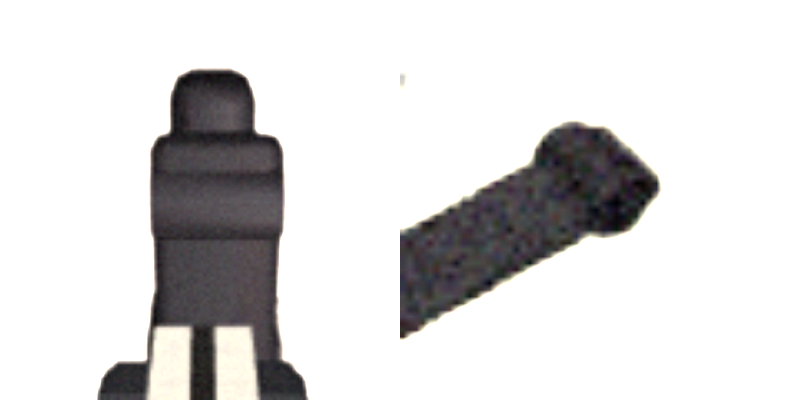

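The ridge appears at wrist pixel (285,211), about 4 mm to +y of the current aim, which agrees with the two-view value. I'll shift 3 mm and press.

Emit:
servo_tool:
  series: [0,0.06,0.5,0,0,0,0,0,0.06,1,0,0,0,0,0,0.06,1.4,0,0,0,0,0,0.06,1.65,0,0,0,0,0,0.06,1.9,0,0,0,0,0,0.06,2.15,0,0,0,0,0,0.06,2.4,0,0,0,0,0,0.06,2.6,0,0,0,0,0,0.06,2.75,0,0,0,0,0,0.06,2.82,0,0,0,0]

```text
clock: 2.4
ee_pos: [0.4706, 0.2106, 0.1056]
eef_rot: [[-0.984, 0.179, 0.002], [0.179, 0.984, 0.001], [-0.002, 0.002, -1.0]]
force: [-2.8, 0.5, 10.3]
opening: 0.0001
```

Emit:
servo_tool:
  series: [0,0,0,0,0,0,0,0,0,0,0,0,0,0]

```text
clock: 2.6
ee_pos: [0.4706, 0.2106, 0.1058]
eef_rot: [[-0.984, 0.179, 0.002], [0.179, 0.984, 0.001], [-0.002, 0.002, -1.0]]
force: [-1.9, 0.8, 6.6]
opening: 0.0001
```

Emit:
servo_tool:
  series: [0,0,0.06,0,0,0,0,0,0,0.06,0,0,0,0]

```text
clock: 2.8
ee_pos: [0.4709, 0.2106, 0.103]
eef_rot: [[-0.984, 0.179, 0.003], [0.179, 0.984, 0.001], [-0.003, 0.002, -1.0]]
force: [-1.7, 0.7, 8.7]
opening: -0.0003
```

Emit:
servo_tool:
  series: [0,0,-0.4,0,0,0,0,0,0,-0.8,0,0,0,0,0,0,-1.2,0,0,0,0,0,0,-1.5,0,0,0,0,0,0,-1.5,0,0,0,0,0,0,-1.5,0,0,0,0]

```text
clock: 3.4
ee_pos: [0.4698, 0.2097, 0.1762]
eef_rot: [[-0.984, 0.179, 0.001], [0.179, 0.984, 0.0], [-0.0, 0.0, -1.0]]
force: [-0.0, -0.5, -0.6]
opening: 0.0001
```

```bash
cat > k.py <<'E'
from h import *
import sys
s=shot('scene',sys.argv[1]);a=np.load('pics/scene0.npz')['img']
f=lambda i:cv2.convertScaleAbs(cv2.resize(i[220:370,165:405],(400,250),interpolation=cv2.INTER_CUBIC),alpha=1.8)
cv2.imwrite('pics/%s_c.png'%sys.argv[1],np.hstack([f(a),f(s['img'])])[:,:,::-1])
print(robot.get_state()['ee_pos'],robot.get_state()['force'])
E
python3 k.py p1
```

```text
[0.46927316 0.20950835 0.17530987] [-0.48390484 -0.0133262  -0.51359557]
```

View pics/p1_c.png

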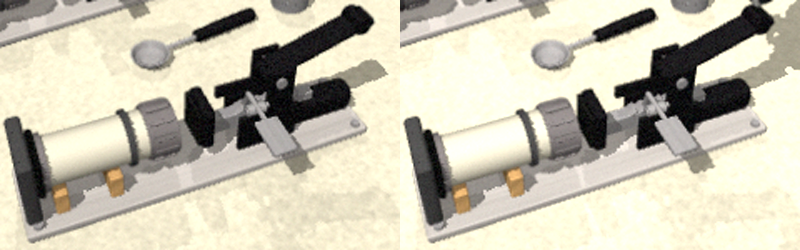

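The jaw advanced one notch: its face moved from x≈190 to x≈583−400=183, and the trigger sprang back. Now strokes two and three, with a check of the force and depth between.

Emit:
servo_tool:
  series: [0,0,0.3,0,0,0,0,0,0,0.55,0,0,0,0,0,0,0.8,0,0,0,0,0,0,1.05,0,0,0,0,0,0,1.25,0,0,0,0,0,0,1.4,0,0,0,0,0,0,1.48,0,0,0,0,0,0,1.48,0,0,0,0,0,0,1.48,0,0,0,0]

```text
clock: 4.35
ee_pos: [0.4691, 0.2096, 0.1023]
eef_rot: [[-0.984, 0.179, -0.002], [0.179, 0.984, -0.0], [0.001, -0.0, -1.0]]
force: [-9.0, -0.6, 19.4]
opening: -0.0001
```

Emit:
servo_tool:
  series: [0,0,-0.4,0,0,0,0,0,0,-0.8,0,0,0,0,0,0,-1.2,0,0,0,0,0,0,-1.48,0,0,0,0,0,0,-1.48,0,0,0,0,0,0,-1.48,0,0,0,0]

```text
clock: 4.95
ee_pos: [0.4693, 0.2093, 0.175]
eef_rot: [[-0.984, 0.18, -0.001], [0.18, 0.984, -0.0], [0.001, -0.001, -1.0]]
force: [0.4, -0.5, 0.5]
opening: -0.0
```

Emit:
servo_tool:
  series: [0,0,0.3,0,0,0,0,0,0,0.55,0,0,0,0,0,0,0.8,0,0,0,0,0,0,1.05,0,0,0,0,0,0,1.25,0,0,0,0,0,0,1.4,0,0,0,0,0,0,1.48,0,0,0,0,0,0,1.48,0,0,0,0,0,0,1.48,0,0,0,0]

```text
clock: 5.85
ee_pos: [0.4689, 0.2098, 0.1034]
eef_rot: [[-0.984, 0.179, -0.002], [0.179, 0.984, 0.0], [0.002, -0.0, -1.0]]
force: [-15.1, -1.7, 32.1]
opening: -0.0002
```

Emit:
servo_tool:
  series: [0,0,-0.4,0,0,0,0,0,0,-0.8,0,0,0,0,0,0,-1.2,0,0,0,0,0,0,-1.48,0,0,0,0,0,0,-1.48,0,0,0,0,0,0,-1.48,0,0,0,0]

```text
clock: 6.45
ee_pos: [0.4693, 0.2093, 0.1749]
eef_rot: [[-0.984, 0.18, -0.001], [0.18, 0.984, -0.0], [0.001, -0.001, -1.0]]
force: [-0.2, 0.2, 0.1]
opening: 0.0
```

```bash
python3 k.py p3
```

```text
[0.46894761 0.20923608 0.17447172] [-0.24501761 -0.46984198  0.41197605]
```

View pics/p3_c.png

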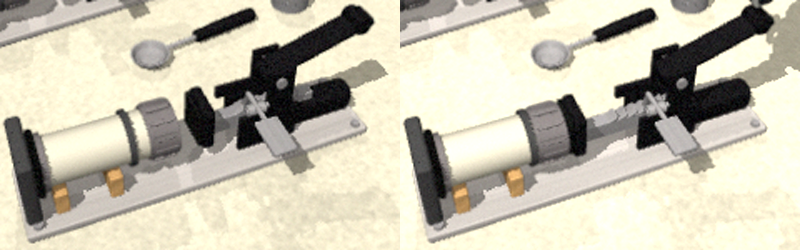

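The jaw is against the cap and the cap meets the collar. One gentle extra press will confirm it, since the trigger should stop early and stiffly.

Emit:
servo_tool:
  series: [0,0,0.3,0,0,0,0,0,0,0.45,0,0,0,0,0,0,0.55,0,0,0,0,0,0,0.6,0,0,0,0,0,0,0.6,0,0,0,0]

```text
clock: 7.0
ee_pos: [0.4693, 0.2093, 0.1456]
eef_rot: [[-0.984, 0.18, -0.001], [0.18, 0.984, -0.001], [0.001, -0.001, -1.0]]
force: [-2.4, 0.3, 2.8]
opening: 0.0
```

Emit:
servo_tool:
  series: [0,0,0.1,0,0,0,0,0,0,0.2,0,0,0,0,0,0,0.2,0,0,0,0]

```text
clock: 7.3
ee_pos: [0.47, 0.2098, 0.1365]
eef_rot: [[-0.984, 0.18, 0.001], [0.18, 0.984, 0.001], [-0.001, 0.001, -1.0]]
force: [-3.0, 0.2, 6.6]
opening: -0.0001
```

Emit:
servo_tool:
  series: [0,0,0.1,0,0,0,0,0,0,0.2,0,0,0,0,0,0,0.2,0,0,0,0]

```text
clock: 7.6
ee_pos: [0.4732, 0.2102, 0.1302]
eef_rot: [[-0.984, 0.18, 0.008], [0.18, 0.984, 0.002], [-0.008, 0.003, -1.0]]
force: [-1.2, -2.6, 20.4]
opening: -0.0002
```

Emit:
servo_tool:
  series: [0,0,0.1,0,0,0,0,0,0,0.1,0,0,0,0]

```text
clock: 7.8
ee_pos: [0.4763, 0.2104, 0.1276]
eef_rot: [[-0.984, 0.18, 0.015], [0.18, 0.984, 0.003], [-0.015, 0.006, -1.0]]
force: [9.2, -3.7, 23.8]
opening: 0.0
```

The trigger stopped stiffly at tip height ≈0.114, so the cap is seated. I'll lift, then move over the lever and turn 90° so the linkage clears the housing.

Emit:
servo_tool:
  series: [0,0,-0.4,0,0,0,0,0,0,-0.8,0,0,0,0,0,0,-1.3,0,0,0,0,0,0,-1.8,0,0,0,0,0,0,-2.2,0,0,0,0,0,0,-2.2,0,0,0,0]

```text
clock: 8.4
ee_pos: [0.4718, 0.21, 0.2349]
eef_rot: [[-0.984, 0.18, 0.006], [0.18, 0.984, 0.002], [-0.006, 0.003, -1.0]]
force: [0.3, -0.5, 0.3]
opening: 0.0002
```

Emit:
servo_tool:
  series: [-0.3,0.15,0,0,0,1.4,0,-0.6,0.3,0,0,0,2.8,0,-0.9,0.45,0,0,0,4.2,0,-1.2,0.6,0,0,0,5.6,0,-1.5,0.8,0,0,0,7,0,-1.8,1,0,0,0,8.4,0,-2.1,1.2,0,0,0,9.8,0,-2.3,1.3,0,0,0,11.2,0,-2.46,1.38,0,0,0,12.6,0,-2.46,1.38,0,0,0,14,0]

```text
clock: 9.4
ee_pos: [0.6037, 0.2552, 0.2291]
eef_rot: [[0.082, 0.997, -0.001], [0.997, -0.082, -0.001], [-0.001, -0.001, -1.0]]
force: [0.1, 0.2, 0.4]
opening: 0.0001
```

Emit:
servo_tool:
  series: [0,0,0,0,0,1,0,0,0,0,0,0,1,0,0,0,0,0,0,1,0]

```text
clock: 9.7
ee_pos: [0.6029, 0.2551, 0.2301]
eef_rot: [[0.176, 0.984, -0.001], [0.984, -0.176, -0.001], [-0.001, -0.001, -1.0]]
force: [-0.4, -0.4, -0.3]
opening: -0.0001
```

Run:
```python
from h import *
w=shot('wrist','w2');s=shot('scene','s2');st=robot.get_state();print(st['ee_pos'],st['eef_rot'],st['joint_pos'])
for q in([.601,.25,.08],[.602,.254,.08]): print(proj(w,q),proj(s,q))
cv2.imwrite('pics/c3.png',cv2.convertScaleAbs(np.hstack([cv2.resize(w['img'],(400,300)),cv2.resize(s['img'][170:395,170:470],(400,300))])[:,:,::-1],alpha=1.8))
```

```text
[0.60296325 0.25522821 0.23068432] [[ 1.77077046e-01  9.84196853e-01 -5.23257598e-04]
 [ 9.84196936e-01 -1.77077190e-01 -2.42991694e-04]
 [-3.31808645e-04 -4.71960274e-04 -9.99999834e-01]] [ 3.22179129e-01  2.84512959e-01  1.33936961e+00 -6.48973556e-05
  1.51828336e+00  5.00198408e-01]
(np.float64(279.60088673157986), np.float64(201.90834018008968)) (np.float64(330.4721020923859), np.float64(298.27943132003355))
(np.float64(279.91736314756145), np.float64(197.38631849437184)) (np.float64(331.5211285972885), np.float64(300.1248615814043))
```

View pics/c3.png

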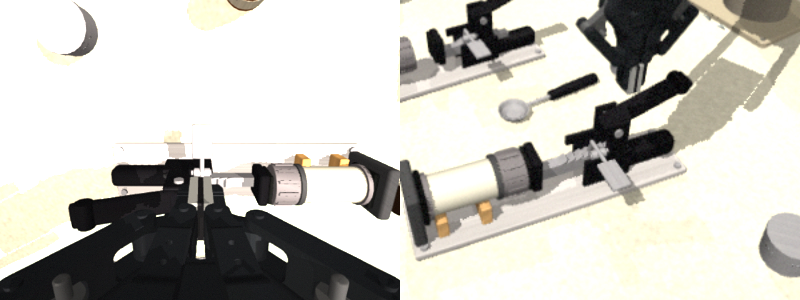

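The seated cap and advanced jaw are visible, and the tab in the scene crop sits around (333,304) in full pixels. I'll segment it for an accurate position.

Run:
```python
from h import *
w=np.load('pics/w2.npz');s=np.load('pics/s2.npz');a=np.load('pics/top0.npz')
f=lambda i,x,y,wd,h:cv2.resize(i[y:y+h,x:x+wd],(400,400),interpolation=cv2.INTER_CUBIC)
cv2.imwrite('pics/c4.png',np.hstack([f(w['img'],230,150,100,100),cv2.convertScaleAbs(f(s['img'],300,270,60,60),alpha=1.3)])[:,:,::-1])
im=a['img'].astype(int);g=im.mean(2);m=((g>80)&(g<115)).astype(np.uint8);m[:,:150]=0;m[:,173]=0;m[:,174:]=0;m[:188]=0;m[212:]=0
c=max(cv2.findContours(m,0,2)[0],key=cv2.contourArea);r=cv2.minAreaRect(c);print(r)
for p in cv2.boxPoints(r): print(onz(a,*p,.08))
print(onz(a,*r[0],.08))
```

```text
((163.5919952392578, 197.74400329589844), (19.140745162963867, 12.343096733093262), 10.304845809936523)
[0.59188291 0.27509845 0.08      ]
[0.61927431 0.27145144 0.08      ]
[0.61151668 0.22875016 0.08      ]
[0.58427364 0.23256231 0.08      ]
[0.60169655 0.25190101 0.08      ]
```

View pics/c4.png

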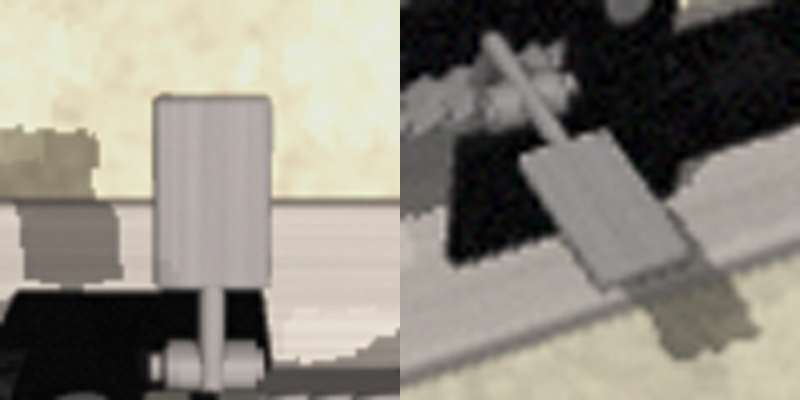

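The tab centre agrees within 3 mm across three views, at about (0.603, 0.254), and the tool is already above it. Press down and hold.

Emit:
servo_tool:
  series: [0,0,0.5,0,0,0,0,0,0,1,0,0,0,0,0,0,1.5,0,0,0,0,0,0,2,0,0,0,0,0,0,2.4,0,0,0,0,0,0,2.6,0,0,0,0,0,0,2.75,0,0,0,0,0,0,2.87,0,0,0,0,0,0,2.95,0,0,0,0,0,0,2.98,0,0,0,0]

```text
clock: 10.8
ee_pos: [0.6038, 0.2554, 0.0831]
eef_rot: [[0.179, 0.984, 0.001], [0.984, -0.179, 0.0], [0.001, 0.001, -1.0]]
force: [-1.2, -0.9, 4.3]
opening: -0.0001
```

Emit:
servo_tool:
  series: [0,0,0.06,0,0,0,0,0,0,0.08,0,0,0,0,0,0,0.08,0,0,0,0,0,0,0.08,0,0,0,0,0,0,0.08,0,0,0,0,0,0,0.08,0,0,0,0,0,0,0.08,0,0,0,0,0,0,0.08,0,0,0,0,0,0,0.08,0,0,0,0,0,0,0.08,0,0,0,0]

```text
clock: 11.8
ee_pos: [0.6049, 0.2563, 0.082]
eef_rot: [[0.179, 0.984, 0.005], [0.984, -0.179, 0.002], [0.003, 0.004, -1.0]]
force: [-3.7, -0.3, 16.2]
opening: 0.0003
```

Emit:
servo_tool:
  series: [0,0,0,0,0,0,0,0,0,0,0,0,0,0,0,0,0,0,0,0,0,0,0,0,0,0,0,0,0,0,0,0,0,0,0]

```text
clock: 12.3
ee_pos: [0.6049, 0.2563, 0.0819]
eef_rot: [[0.179, 0.984, 0.004], [0.984, -0.179, 0.002], [0.003, 0.004, -1.0]]
force: [-4.6, -0.5, 16.8]
opening: 0.0005
```

```bash
python3 k.py rel
```

```text
[0.60494168 0.25629253 0.08196139] [-4.24932982 -0.49785318 15.67780158]
```

View pics/rel_c.png

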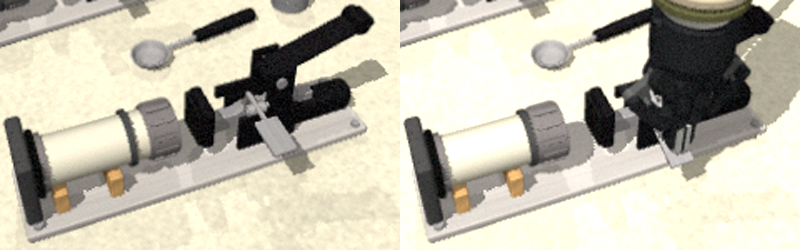

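The lever is on its firm stop at 16 N. The jaw face is back at x≈588−400=188, the same as at the start, and the cap is against the collar. Lift clear and verify.

Emit:
servo_tool:
  series: [0,0,-0.3,0,0,0,0,0,0,-0.7,0,0,0,0,0,0,-1.2,0,0,0,0,0,0,-1.7,0,0,0,0,0,0,-2.2,0,0,0,0,0,0,-2.7,0,0,0,0,0,0,-3.2,0,0,0,0,0,0,-3.2,0,0,0,0,0,0,-3.2,0,0,0,0]

```text
clock: 13.25
ee_pos: [0.6037, 0.2554, 0.2394]
eef_rot: [[0.18, 0.984, 0.002], [0.984, -0.18, 0.001], [0.001, 0.002, -1.0]]
force: [-0.8, 0.1, -1.0]
opening: -0.0001
```

```bash
python3 k.py fin
python3 - <<'E'
import numpy as np,cv2
a=np.load('pics/scene0.npz')['img'];b=np.load('pics/fin.npz')['img']
# jaw + trigger regions, start vs end
for n,(x,y,w,h) in dict(jaw=(274,268,24,44),trig=(355,218,36,26),lever=(308,278,45,45)).items():
    A,B=[cv2.GaussianBlur(i[y:y+h,x:x+w].mean(2).astype(np.float32),(3,3),0) for i in(a,b)]
    print(n,'shift px',cv2.phaseCorrelate(A,B),'mean diff',abs(A-B).mean())
E
```

```text
[0.60297815 0.25518121 0.23792557] [-0.36741612  0.60853846 -0.6739052 ]
jaw shift px ((-0.1322560078586541, 0.48887242440232015), 1.0519629893479523) mean diff 10.52247
trig shift px ((0.01938903341417131, 0.2119770762372717), 0.9392446990856909) mean diff 11.688591
lever shift px ((0.48161362109391703, 0.4512832658903996), 0.988440089520113) mean diff 10.080319
```

View pics/fin_c.png

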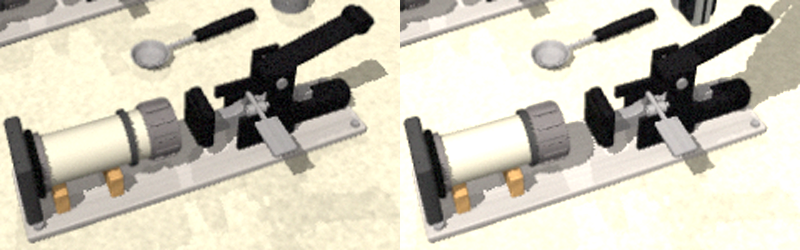

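The final view shows the jaw, trigger and lever back at their starting places (shifts under 0.7 px), the cap home and the tool clear.

```bash
python3 -c "
from plant import robot
print(robot.close_job())"
```

```text
the job is handed in; nothing more can be done
None
```

The job is done and handed in at about 13.3 s on the robot's clock; no verdict was reported. I gave the left clamp (the y > 0 side) three full trigger strokes. A fourth, partial press stopped early and stiffly (24 N), as it should once the cap is seated. I then held its release lever on its firm stop (about 16 N) for over 1 s. The other clamp was never touched.

**Last checks:** The final picture shows the cap against its collar. The jaw, trigger and lever are back within 0.7 px of their starting places. The tool is clear at TCP height 0.238 m, with about 1 N on it, which is sensor noise.

**What disagreed:**
- **Trigger position:** the first single-view estimate was about 4 mm off sideways, and I corrected it with the wrist view before pressing.
- **Two-view fit:** that estimate of the trigger left a 6 mm gap between its rays.
- **Lever depth:** the tool stopped at 0.082 m against the 0.079 m I expected. I put this down to calibration, because the stop was firm and the jaw did slide back.

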